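# Shut the bench tool chest

## Task

Close up the red tool chest without grasping anything: with the fingertips gently push both open drawers fully home, and only then push the open lid over and down until it is fully shut. Do not slam anything, leave the sockets in the chest's top tray and all the other things on the bench where they are, and finish clear of everything.

Things in the scene. Friction and masses are not known exactly. Their poses are not given: they have to be found in the camera images.
- chest: Red tool chest fixed on the bench, 200 deep (x) x 300 wide (y) x 105 high without lid. Origin: centre of its underside; x points to its back (yaw within 0.25 rad), y to its left. Two drawers side by side fill its front; above them an open tray (floor 79, rim 105 above the bench) holds two loose sockets. With a drawer home its front panel is at x = -104, its pull lip reaches x = -121.
- drawer_left (a joint): Slide of the drawer on the chest's left (+y, centre y = +74.5), in m: 0 = fully home (end stop), grows as it stands farther out towards the chest's -x; at most 0.09, at the start 0.025 to 0.06. Slides with about 1.5 N of friction and stays where it is left.
- drawer_right (a joint): The same for the drawer on the chest's right (-y, centre y = -74.5).
- drawer_left_lip (a point): Middle of the front face of the left drawer's aluminium pull lip, a solid ledge 130 wide (chest y), 12 high, 17 proud of the red front panel; 64 above the bench (lip from 58 to 70). The panel is 140 wide, from 8 to 72 above the bench. Pushing lip or panel along the chest's +x shuts the drawer. Above the drawer is only the tray's front wall, at chest x = -100, up to 105.
- drawer_right_lip (a point): The same point on the right drawer.
- lid (a joint): Hinge of the lid, in rad: 0 = fully shut, flat on the rim; pi/2 = upright; grows as it opens; at most 1.55, at the start 1.0 to 1.4. Stiff friction hinge (about 0.6 N m, more than its weight): the lid stays where it is left and must be pushed all the way down; 1 to 6 N near the free edge does it.
- lid_hinge (a point): Middle of the hinge line at the chest's back top edge: 100 behind the chest's origin, 105 above the bench. The line runs along the chest's y.
- lid_edge (a point): Middle of the lid's free edge, on its outer face. Red plate 200 long from hinge to edge, 300 wide, 8 thick, lined black inside; its inner face passes through the hinge line. Open, its outer face looks backwards and up: pushed on that face near the free edge, it comes over towards the robot and down. Shut, its outer face is 113 above the bench.
- socket_large: Steel socket, 28 across, 21 high, standing loose in the chest's top tray; clears the shut lid. Origin: centre of its underside. Leave alone.
- socket_small: Steel socket, 22 across, 21 high, standing loose in the top tray; clears the shut lid. Origin: centre of its underside. Leave alone.
- spray_can: Spray can with a blue label, 60 across, 150 high, standing on the bench beside the chest. Origin: centre of its underside. Leave alone.
- grease_jar: Jar with a yellow label and black cap, 68 across, 75 high, standing on the bench beside the chest. Origin: centre of its underside. Leave alone.
- tape_roll: Roll of grey tape, 90 across, 25 high, lying on the bench beside the chest. Origin: centre of its underside. Leave alone.
- screwdriver: Screwdriver, about 200 long and 26 thick, lying on the bench near the chest's left front corner. Origin: its middle, at the underside; its x axis runs along it. Leave alone.
- wrench: Steel wrench, about 180 long, lying flat on the bench to the right of the chest. Origin: its middle, at the underside; its x axis runs along it. Leave alone.

How it is judged:
On the way, in this order (a step that is already met when the one before it is completed fails the run):
1. both drawers are fully home while the lid is still open (value of joint each of drawer_left, drawer_right below 0.005 m and value of joint lid above 0.3 rad), for 0.2 s.
2. then the lid is fully shut (value of joint lid below 0.04 rad), for 0.2 s.
At the end, for the whole second after the job is handed in: Both drawers are within 5 mm of fully home, the lid is within 0.04 rad (8 mm at its edge) of fully shut, and every loose thing is within 25 mm of where it was (value of joint each of drawer_left, drawer_right below 0.005 m and value of joint lid below 0.04 rad and distance of each of socket_large, socket_small, spray_can, grease_jar, tape_roll, screwdriver, wrench from where it was at the start of the episode below 0.025 m); the robot touches nothing.
It fails at once if a drawer is slammed (faster than 0.5 m/s) (velocity of joint any of drawer_left, drawer_right below -0.5 m/s).
It fails at once if the lid is slammed (faster than 3 rad/s) (velocity of joint lid below -3 rad/s).
It fails at once if a loose bystander is lifted, carried or shoved (moved more than 25 mm) (distance of any of socket_large, socket_small, spray_can, grease_jar, tape_roll, screwdriver, wrench from where it was at the start of the episode above 0.025 m).
It also fails if it takes over 58 s, if anything falls off the work surface, if the arm or the gripper's body presses on something with over 40 N, if the wrist force passes 120 N, or if a joint passes its speed limit or range.

## Robot

A 7-joint arm with a two-finger parallel gripper is mounted at the origin on the work surface. World frame = base frame: x ahead of the robot, y to its left, z up, the work surface at z = 0. Lengths are in m, angles in rad, forces in N, time in s.
With the tool pointing down it reaches from about 0.4 to 0.85 m from the base axis. Payload 4.5 kg.
Tool frame: the origin (TCP) lies midway between the tips of the shut fingers; the grasp point (between the pads) lies 19 mm behind it; z points along the fingers, y is the direction in which the jaws open and shut (so a half turn about z gives the same grasp; the last joint's range is limited). The gripper opens to 88 mm and grips with 3 to 60 N. Pads are 18 mm wide; open, the fingers measure 123 mm over their backs; the gripper's body (75 mm by 187 mm) begins 45 mm behind the grasp point.
Start: joints at [-1.172, 0.689, -0.195, 1.565, 0.157, 0.902, -0.215], TCP at [0.223, 0.584, 0.239] pointing down, gripper open.
Joint ranges: [-3.01, 3.01], [-0.46, 2.08], [-1.47, 1.51], [0.13, 2.56], [-1, 4.14], [0.04, 2.09], [-2.66, 2.66]. Speed limits (rad/s): [2.57, 2.57, 3.14, 3.14, 3.14, 3.14, 3.14].

## Interface

Orientations are given as a unit quaternion [x, y, z, w].
In Python, from plant import r gives the robot as it stands.
- The arm moves only by the tool play_rows, never from a script. Its argument "targets" is a list of rows, each an object of numbers: "jaw": the closure, from 0 (fully open) to 1 (shut); "dx", "dy", "dz": the shift along the tool's x, y, z in m; "yaw": the turn about the tool's z in rad. A call has exactly 5 rows; each row shifts and turns the pose as measured when the row begins, along the tool's axes as they then stand; what a row does not reach is not made up. A row lasts 1/10 s, in which the tool goes at most 50 mm and 8.59 degrees, less where a joint would pass 70% of its speed; a pose out of reach is approached as far as the arm can. A call with a gripper value outside its range is refused whole. The fingers move at their own pace and stop on an object; "squeeze" is the grip in N (left out, the last holds). Time passes only in rows, so rows that do not move let the fingers close, or fill a call up. It gives the time, the measured TCP pose, the force and the opening at its end, in the units of the state.
- r.get_state(): the state, without advancing time (a new reading comes with each control period).
- r.snapshot(name): name is "scene" or "side" or "wrist"; returns a dict with "frame" (384x512x3 uint8, red, green, blue), "z_map" (384x512 float32, m along the optical axis (not along the pixel's ray), 0 where there is no reading), "mtx" (3x3 intrinsics, pixels), "position" and "orientation" of the camera in the world; the wrist camera has in their place "T_tool_cam" (4x4, takes a point from camera to tool coordinates, whose origin is the TCP and whose axes are the flange's). Camera axes: x right, y up, looking along -z (the intrinsics and any distortion apply to the point x, -y, -z); pixel columns grow to the right and rows downward; lengths in m; the calibration is good to about 2 mm. A picture is of the moment at which its call begins: read the wrist's pose just before it.
- r.finish_job(): hands the job in, once; it reports no verdict.
The state is a dict: "clock": time; "q": joint angles; "qd": joint speeds; "joint_torque": joint torques, N m; "tool_pos": TCP position; "eef_rot": TCP orientation; "contact_force": force on the tool from outside, world axes, zero at the start; "moment": the same for the moment, N m; "opening": opening from 0.0 (shut) to 1.0 (fully open).
Only numpy, scipy, OpenCV 4.12 (cv2) and the standard library are available. Lean on these libraries where they do the work, as an engineer would, in place of code of your own. Each camera call takes 0.05 s, during which the arm holds its last target.

## Working session

There is one attempt and no reset: what is moved stays moved. The work goes in short steps, Python scripts to look and compute and a tool call to move; the robot and the scene stay as the last step left them, time stands still between calls to the robot, and variables do not carry over. Pictures are saved under pics/ and viewed, and the job is handed in when it is done.

Besides the shell and the picture viewer there is one more tool, called after "Call:" by a JSON object that holds its "api" and its "payload". play_rows: Moves the arm, as the interface text tells. Its arguments: {"type":"object","properties":{"targets":{"type":"array"},"squeeze":{"type":"number"}},"required":["targets"]}

```bash
ls; mkdir -p pics
python3 - <<'E'
from plant import r
import cv2,numpy as np
s=r.get_state();print({k:np.round(v,3).tolist() for k,v in s.items()})
for n in("scene","side"):
    d=r.snapshot(n);cv2.imwrite(f"pics/{n}0.png",d["frame"][:,:,::-1]);np.savez(f"{n}0.npz",**d)
    print(n,d["mtx"].tolist(),d["position"],d["orientation"],d.keys())
E
```

```text
pics
{'clock': 0.0, 'q': [-1.172, 0.69, -0.194, 1.566, 0.157, 0.902, -0.215], 'qd': [0.002, -0.002, -0.001, -0.001, 0.001, -0.001, -0.002], 'joint_torque': [0.001, -52.757, -1.266, -15.343, -0.053, 0.007, 0.0], 'tool_pos': [0.223, 0.583, 0.238], 'eef_rot': [0.181, 0.983, -0.001, -0.0], 'contact_force': [-0.47, -0.05, -1.027], 'moment': [0.022, 0.045, 0.051], 'opening': 0.997}
scene [[359.4596468501692, 0.0, 255.78990714267192], [0.0, 359.4596468501692, 187.3370800446824], [0.0, 0.0, 1.0]] [0.4767763  0.59850874 0.7449126 ] [-0.03211509  0.36144641  0.92915076 -0.07073876] dict_keys(['frame', 'z_map', 'mtx', 'position', 'orientation'])
side [[499.60029324961, 0.0, 252.5068319313876], [0.0, 499.60029324961, 191.35052633071766], [0.0, 0.0, 1.0]] [-0.58229056 -0.03259694  0.89432621] [ 0.34015216 -0.3183016  -0.61299981  0.63813152] dict_keys(['frame', 'z_map', 'mtx', 'position', 'orientation'])
```

View pics/scene0.png

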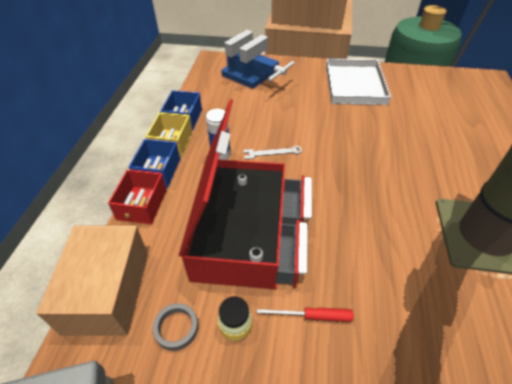

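View pics/side0.png

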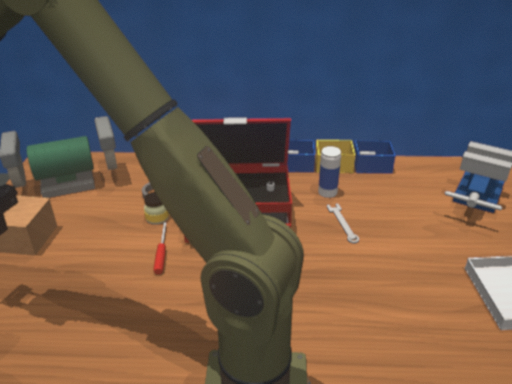

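```bash
cat > h.py <<'E'
import numpy as np,cv2
from scipy.spatial.transform import Rotation as R
def cloud(d):
    K=d["mtx"];z=d["z_map"];v,u=np.mgrid[:z.shape[0],:z.shape[1]]
    p=np.stack([(u-K[0,2])/K[0,0]*z,-(v-K[1,2])/K[1,1]*z,-z],-1)
    P=p@R.from_quat(d["orientation"]).as_matrix().T+d["position"]
    P[z==0]=np.nan
    return P
E
python3 - <<'E'
from h import *
d=np.load("scene0.npz");P=cloud(d)
print("nan",np.isnan(P[...,0]).mean())
for n,(u,v) in dict(table=(350,250),liptop=(307,200),lipbot=(303,245),rimL=(235,278),tray=(240,215),capjar=(234,308),lidtop=(231,103),lidedge2=(190,240),tape=(160,325),tip=(262,312),hnd=(345,315),wr=(275,153),sp=(215,118),s1=(256,252),s2=(241,178)).items(): print(n,np.round(P[v,u],3))
hsv=cv2.cvtColor(d["frame"],cv2.COLOR_RGB2HSV)
red=((hsv[...,0]<8)|(hsv[...,0]>172))&(hsv[...,1]>140)&(hsv[...,2]>60)
box=np.zeros_like(red);box[95:290,180:320]=1
white=(hsv[...,1]<60)&(hsv[...,2]>150)
for nm,m in(("red",red&box),("white",white&box)):
    Q=P[m];print(nm,len(Q))
    h,e=np.histogram(Q[:,2],bins=np.arange(0,.34,.01));print(list(zip(np.round(e,2),h)))
np.save("P.npy",P)
m=white&box
n,l,st,c=cv2.connectedComponentsWithStats(m.astype(np.uint8))
for i in range(1,n):
    if st[i,4]>20:
        Q=P[l==i];print(st[i],np.nanmedian(Q,0).round(3),np.nanmin(Q,0).round(3),np.nanmax(Q,0).round(3))
cv2.imwrite("pics/crop0.png",cv2.resize(d["frame"][90:300,170:330,::-1],None,fx=3.5,fy=2.8*1,interpolation=cv2.INTER_CUBIC))
E
```

```text
nan 0.003875732421875
table [ 0.331  0.092 -0.002]
liptop [0.447 0.008 0.067]
lipbot [0.448 0.144 0.071]
rimL [0.587 0.227 0.035]
tray [0.6   0.089 0.08 ]
capjar [0.57  0.312 0.076]
lidtop [ 0.637 -0.051  0.292]
lidedge2 [0.695 0.178 0.086]
tape [0.724 0.341 0.006]
tip [0.519 0.284 0.013]
hnd [0.349 0.269 0.023]
wr [ 0.552 -0.221  0.005]
sp [ 0.717 -0.18   0.149]
s1 [0.545 0.195 0.099]
s2 [ 0.616 -0.013  0.098]
red 4973
[(np.float64(0.0), np.int64(153)), (np.float64(0.01), np.int64(199)), (np.float64(0.02), np.int64(196)), (np.float64(0.03), np.int64(211)), (np.float64(0.04), np.int64(208)), (np.float64(0.05), np.int64(228)), (np.float64(0.06), np.int64(283)), (np.float64(0.07), np.int64(621)), (np.float64(0.08), np.int64(514)), (np.float64(0.09), np.int64(433)), (np.float64(0.1), np.int64(594)), (np.float64(0.11), np.int64(7)), (np.float64(0.12), np.int64(11)), (np.float64(0.13), np.int64(35)), (np.float64(0.14), np.int64(53)), (np.float64(0.15), np.int64(53)), (np.float64(0.16), np.int64(50)), (np.float64(0.17), np.int64(56)), (np.float64(0.18), np.int64(52)), (np.float64(0.19), np
[... 1478 characters left out ...]
4(0.3), np.int64(0)), (np.float64(0.31), np.int64(0)), (np.float64(0.32), np.int64(0))]
[180 104   6   8  34] [ 0.88  -0.359  0.041] [ 0.868 -0.414  0.003] [ 0.909 -0.338  0.044]
[206 109  19  19 266] [ 0.72  -0.185  0.149] [ 0.654 -0.428 -0.003] [ 0.812 -0.042  0.267]
[216 131  14  24 225] [0.628 0.078 0.291] [ 0.617 -0.288 -0.002] [0.71  0.11  0.297]
[244 146  57  13 315] [ 0.565 -0.225  0.006] [ 0.477 -0.262 -0.004] [ 0.648 -0.184  0.009]
[304 177   8  42 316] [ 0.446 -0.005  0.069] [ 0.43  -0.142 -0.004] [0.457 0.062 0.072]
[299 222   9  52 407] [0.448 0.15  0.069] [ 0.433  0.023 -0.003] [0.459 0.21  0.072]
[250 252  12   7  32] [0.544 0.205 0.099] [0.534 0.196 0.094] [0.557 0.209 0.102]
```

View pics/crop0.png

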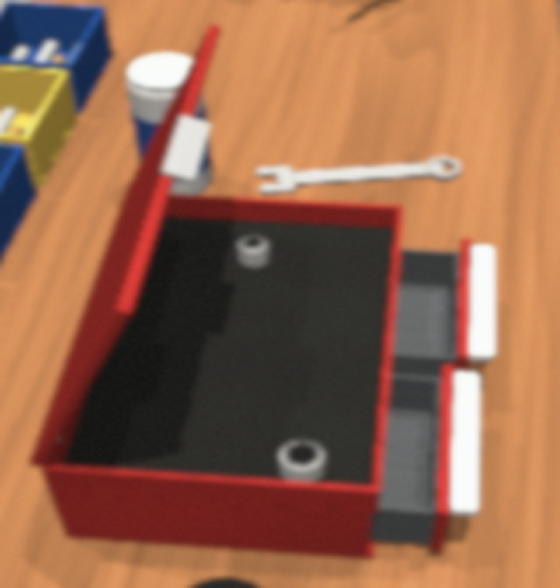

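Run:
```python
from h import *
d=np.load("scene0.npz");P=cloud(d)
hsv=cv2.cvtColor(d["frame"],cv2.COLOR_RGB2HSV)
red=((hsv[...,0]<8)|(hsv[...,0]>172))&(hsv[...,1]>140)&(hsv[...,2]>60)
box=np.zeros_like(red);box[95:290,180:320]=1
Q=P[red&box&(P[...,2]>.1)&(P[...,2]<.11)]
rr=cv2.minAreaRect((Q[:,:2]*1000).astype(np.float32));print(rr,cv2.boxPoints(rr))
E_=P[red&box&(P[...,2]>.28)]; print("lid top",E_.min(0).round(3),E_.max(0).round(3)); print(np.polyfit(E_[:,1],E_[:,0],1))
# lip
lip=(hsv[...,1]<60)&(hsv[...,2]>150)&box.astype(bool)&(P[...,2]>.058)&(P[...,2]<.075)&(P[...,0]<.5)
n,l,st,c=cv2.connectedComponentsWithStats(lip.astype(np.uint8))
for i in range(1,n):
    if st[i,4]>50:
        L=P[l==i]; r2=cv2.minAreaRect((L[:,:2]*1000).astype(np.float32));print("lip",r2,cv2.boxPoints(r2).round(1).tolist(),len(L), np.percentile(L,[2,98],axis=0).round(4).tolist())
        # front edge: per-y-bin min x
        b=np.round(L[:,1]/.008);ys=[];xs=[]
        for k in np.unique(b):
            s=L[b==k]
            if len(s)>4: ys.append(s[:,1].mean());xs.append(np.percentile(s[:,0],10))
        print(np.polyfit(ys,xs,1),np.min(ys),np.max(ys))
```

```text
((603.6860961914062, 78.42401885986328), (198.8431854248047, 303.1413269042969), 3.163562774658203) [[496.05133  224.27696 ]
 [512.7807   -78.40239 ]
 [711.32086  -67.428925]
 [694.5915   235.25043 ]]
lid top [ 0.621 -0.069  0.28 ] [0.648 0.231 0.294]
[-0.05432174  0.63780541]
lip ((447.70196533203125, -3.10888671875), (15.626633644104004, 131.35215759277344), 3.141097068786621) [[436.29998779296875, 62.0], [443.5, -69.0999984741211], [459.1000061035156, -68.30000305175781], [451.8999938964844, 62.900001525878906]] 272 [[0.4376, -0.0649, 0.066], [0.4564, 0.0601, 0.0714]]
[-0.04916918  0.44074177] -0.06325541630780475 0.06071536159418527
lip ((448.5920715332031, 145.54403686523438), (16.43183708190918, 129.06178283691406), 3.8734633922576904) [[436.0, 209.39999389648438], [444.79998779296875, 80.5999984741211], [461.1000061035156, 81.69999694824219], [452.3999938964844, 210.5]] 392 [[0.4383, 0.0843, 0.0652], [0.4581, 0.2085, 0.0714]]
[-0.05762398  0.4502205 ] 0.08245554921365827 0.20726735972130933
```

Call:
{"api": "play_rows", "payload": {"targets": [{"jaw": 0, "dx": 0, "dy": 0, "dz": 0, "yaw": -0.14}, {"jaw": 0, "dx": 0, "dy": 0, "dz": 0, "yaw": -0.14}, {"jaw": 0, "dx": 0, "dy": 0, "dz": 0, "yaw": -0.14}, {"jaw": 0, "dx": 0, "dy": 0, "dz": 0, "yaw": 0}, {"jaw": 0, "dx": 0, "dy": 0, "dz": 0, "yaw": 0}]}}

```text
clock: 0.6
tool_pos: [0.2224, 0.5816, 0.2356]
eef_rot: [-0.034, 0.999, -0.003, -0.001]
contact_force: [-0.4, 0.5, 0.7]
opening: 0.998
```

```bash
cat >> h.py <<'E'
A=np.radians(3.16);C=np.array([.603,.078]);M=np.array([[np.cos(A),np.sin(A)],[-np.sin(A),np.cos(A)]])
def where():
    from plant import r
    s=r.get_state();p=np.array(s["tool_pos"]);m=R.from_quat(s["eef_rot"]).as_matrix()
    print("t",round(s["clock"],2),"tcp",p.round(4),"chest",(M@(p[:2]-C)).round(4),"yerr",round(float(np.arctan2(m[1,0],m[0,0])-A)%(2*np.pi)-np.pi,4),"tilt",m[:,2].round(3),"F",np.round(s["contact_force"],2),"op",round(s["opening"],2))
    return p,m
def need(cx,cy,z):
    p,m=where();t=np.append(C+M.T@np.array([cx,cy]),z);print("tool delta",(m.T@(t-p)).round(4))
E
python3 -c "
from h import *
need(-.19,0,.24)"
```

```text
t 0.6 tcp [0.2224 0.5816 0.2356] chest [-0.3523  0.5238] yerr 0.0124 tilt [-0.002 -0.007 -1.   ] F [-0.43  0.47  0.73] op 1.0
tool delta [-0.1558 -0.5258 -0.0013]
```

Call:
{"api": "play_rows", "payload": {"targets": [{"jaw": 0, "dx": -0.013, "dy": -0.044, "dz": 0, "yaw": 0}, {"jaw": 0, "dx": -0.013, "dy": -0.044, "dz": 0, "yaw": 0}, {"jaw": 0, "dx": -0.013, "dy": -0.044, "dz": 0, "yaw": 0}, {"jaw": 0, "dx": -0.013, "dy": -0.044, "dz": 0, "yaw": 0}, {"jaw": 0, "dx": -0.013, "dy": -0.044, "dz": 0, "yaw": 0}]}}

```text
clock: 1.1
tool_pos: [0.299, 0.3667, 0.2349]
eef_rot: [-0.031, 1.0, 0.0, -0.002]
contact_force: [1.0, 0.0, 0.2]
opening: 0.998
```

Call:
{"api": "play_rows", "payload": {"targets": [{"jaw": 0, "dx": -0.013, "dy": -0.044, "dz": 0, "yaw": 0}, {"jaw": 0, "dx": -0.013, "dy": -0.044, "dz": 0, "yaw": 0}, {"jaw": 0, "dx": -0.013, "dy": -0.044, "dz": 0, "yaw": 0}, {"jaw": 0, "dx": -0.013, "dy": -0.044, "dz": 0, "yaw": 0}, {"jaw": 0, "dx": 0, "dy": 0, "dz": 0, "yaw": 0}]}}

```text
clock: 1.6
tool_pos: [0.3643, 0.1798, 0.2348]
eef_rot: [-0.017, 1.0, -0.002, -0.001]
contact_force: [-0.4, 0.0, -0.9]
opening: 1.001
```

```bash
python3 -c "
from h import *
need(-.19,0,.24)"
```

```text
t 1.6 tcp [0.3643 0.1798 0.2348] chest [-0.2327  0.1148] yerr -0.0203 tilt [-0.003 -0.004 -1.   ] F [-0.37  0.   -0.87] op 1.0
tool delta [-0.045  -0.1139 -0.0049]
```

Call:
{"api": "play_rows", "payload": {"targets": [{"jaw": 0, "dx": -0.012, "dy": -0.04, "dz": -0.001, "yaw": -0.01}, {"jaw": 0, "dx": -0.013, "dy": -0.04, "dz": 0, "yaw": -0.01}, {"jaw": 0, "dx": -0.012, "dy": -0.036, "dz": 0, "yaw": 0}, {"jaw": 0, "dx": 0, "dy": 0, "dz": 0.04, "yaw": 0}, {"jaw": 0, "dx": 0, "dy": 0, "dz": 0.04, "yaw": 0}]}}

```text
clock: 2.1
tool_pos: [0.4155, 0.0628, 0.1588]
eef_rot: [-0.017, 1.0, 0.001, 0.008]
contact_force: [0.2, 0.0, -0.8]
opening: 0.999
```

```bash
python3 -c "
from h import *
need(-.19,0,.055)
from plant import r
d=r.snapshot('wrist');cv2.imwrite('pics/w1.png',d['frame'][:,:,::-1])"
```

```text
t 2.1 tcp [0.4155 0.0628 0.1588] chest [-0.1881 -0.0049] yerr -0.0204 tilt [ 0.016  0.003 -1.   ] F [ 0.19  0.02 -0.81] op 1.0
tool delta [0.0037 0.0046 0.1038]
```

View pics/w1.png

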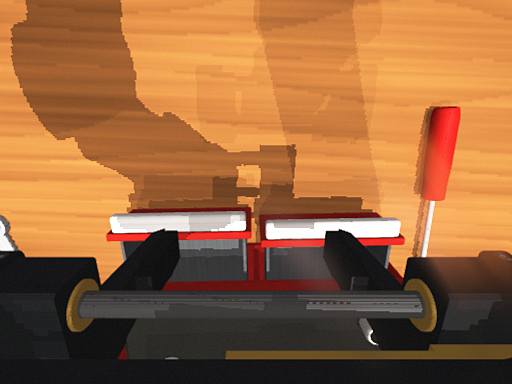

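Call:
{"api": "play_rows", "payload": {"targets": [{"jaw": 0, "dx": 0.004, "dy": 0.005, "dz": 0, "yaw": -0.02}, {"jaw": 0, "dx": 0, "dy": 0, "dz": 0.03, "yaw": 0}, {"jaw": 0, "dx": 0, "dy": 0, "dz": 0.03, "yaw": 0}, {"jaw": 0, "dx": 0, "dy": 0, "dz": 0.02, "yaw": 0}, {"jaw": 0, "dx": 0, "dy": 0, "dz": 0, "yaw": 0}]}}

```text
clock: 2.65
tool_pos: [0.4119, 0.0738, 0.0766]
eef_rot: [-0.03, 1.0, 0.001, 0.006]
contact_force: [0.3, 0.9, 0.8]
opening: 1.001
```

```bash
python3 -c "
from h import *
need(-.19,0,.053)"
```

```text
t 2.65 tcp [0.4119 0.0738 0.0766] chest [-0.191   0.0063] yerr 0.0056 tilt [ 0.011  0.002 -1.   ] F [0.32 0.88 0.84] op 1.0
tool delta [-0.0007 -0.0063  0.0236]
```

Call:
{"api": "play_rows", "payload": {"targets": [{"jaw": 0, "dx": 0, "dy": -0.005, "dz": 0.013, "yaw": 0}, {"jaw": 0, "dx": 0, "dy": 0, "dz": 0.011, "yaw": 0}, {"jaw": 0, "dx": -0.008, "dy": 0, "dz": 0, "yaw": 0}, {"jaw": 0, "dx": -0.008, "dy": 0, "dz": 0, "yaw": 0}, {"jaw": 0, "dx": 0, "dy": 0, "dz": 0, "yaw": 0}]}}

```text
clock: 3.15
tool_pos: [0.4362, 0.0775, 0.0744]
eef_rot: [-0.032, 0.999, 0.002, 0.013]
contact_force: [1.4, 1.1, 0.3]
opening: 0.997
```

```bash
python3 -c "
from h import *
need(-.13,0,.053)"
```

```text
t 3.15 tcp [0.4362 0.0775 0.0744] chest [-0.1665  0.0087] yerr 0.0098 tilt [ 0.026  0.005 -1.   ] F [1.41 1.11 0.34] op 1.0
tool delta [-0.0359 -0.0091  0.0223]
```

```bash
python3 -c "
from h import *
from plant import r
s=r.get_state();print(np.round(s['q'],3),s['joint_torque'],s['moment'])
for n in('wrist','scene','side'):
  d=r.snapshot(n);cv2.imwrite('pics/%s2.png'%n,d['frame'][:,:,::-1])"
```

```text
[-0.157  0.79  -0.201  2.254  1.066  0.166  0.28 ] [  0.45860262 -43.07010412  -0.96644718  -2.21651673  -0.05533679
   0.2536928    0.13654887] [ 0.02306319 -0.03144815 -0.02610957]
```

View pics/wrist2.png

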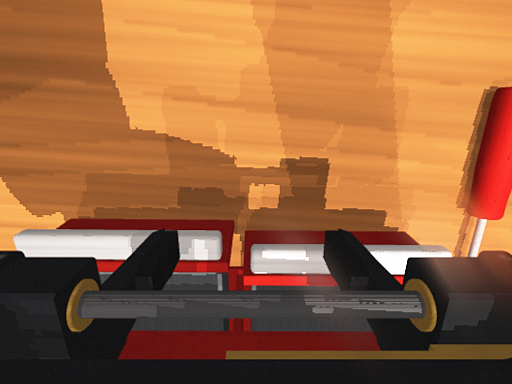

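View pics/scene2.png

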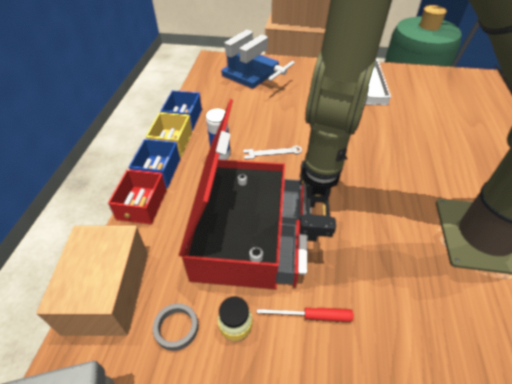

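Call:
{"api": "play_rows", "payload": {"targets": [{"jaw": 0, "dx": 0, "dy": 0, "dz": -0.01, "yaw": 0}, {"jaw": 0, "dx": 0.012, "dy": -0.004, "dz": 0, "yaw": 0}, {"jaw": 0, "dx": 0.012, "dy": -0.004, "dz": 0, "yaw": 0}, {"jaw": 0, "dx": 0, "dy": 0, "dz": 0, "yaw": 0}, {"jaw": 0, "dx": 0, "dy": 0, "dz": 0, "yaw": 0}]}}

```text
clock: 3.8
tool_pos: [0.4092, 0.0681, 0.0856]
eef_rot: [-0.034, 0.999, 0.001, 0.013]
contact_force: [-0.1, 0.1, 1.0]
opening: 1.001
```

```bash
cat >> h.py <<'E'
def q():
    from plant import r
    print("q",np.round(r.get_state()["q"],3))
E
python3 -c "
from h import *
need(-.19,0,.053);q()"
```

```text
t 3.8 tcp [0.4092 0.0681 0.0856] chest [-0.1941  0.0008] yerr 0.0128 tilt [ 0.026  0.003 -1.   ] F [-0.09  0.14  0.99] op 1.0
tool delta [-0.0032 -0.0009  0.0326]
q [-0.222  0.756 -0.091  2.334  1.171  0.072  0.181]
```

Call:
{"api": "play_rows", "payload": {"targets": [{"jaw": 0, "dx": 0, "dy": 0, "dz": 0.01, "yaw": 0}, {"jaw": 0, "dx": 0, "dy": 0, "dz": 0.01, "yaw": 0}, {"jaw": 0, "dx": 0, "dy": 0, "dz": 0.01, "yaw": 0}, {"jaw": 0, "dx": 0, "dy": 0, "dz": 0.01, "yaw": 0}, {"jaw": 0, "dx": 0, "dy": 0, "dz": 0.01, "yaw": 0}]}}

```text
clock: 4.3
tool_pos: [0.4169, 0.0701, 0.0392]
eef_rot: [-0.034, 0.999, 0.001, 0.018]
contact_force: [0.2, -1.0, -0.3]
opening: 1.002
```

```bash
python3 -c "
from h import *
need(-.19,0,.053);q()"
```

```text
t 4.3 tcp [0.4169 0.0701 0.0392] chest [-0.1862  0.0023] yerr 0.0119 tilt [ 0.036  0.003 -0.999] F [ 0.18 -0.96 -0.29] op 1.0
tool delta [ 0.0033 -0.0023 -0.0139]
q [-0.061  0.884 -0.358  2.325  1.811  0.291 -0.468]
```

Call:
{"api": "play_rows", "payload": {"targets": [{"jaw": 0, "dx": 0, "dy": 0, "dz": -0.014, "yaw": 0}, {"jaw": 0, "dx": -0.008, "dy": 0, "dz": 0, "yaw": 0}, {"jaw": 0, "dx": -0.008, "dy": 0, "dz": 0, "yaw": 0}, {"jaw": 0, "dx": -0.008, "dy": 0, "dz": 0, "yaw": 0}, {"jaw": 0, "dx": 0, "dy": 0, "dz": 0, "yaw": 0}]}}

```text
clock: 4.8
tool_pos: [0.4408, 0.0723, 0.0523]
eef_rot: [-0.031, 0.999, 0.003, 0.016]
contact_force: [1.0, -0.1, -0.2]
opening: 0.998
```

```bash
python3 -c "
from h import *
need(-.13,0,.053);q()
from plant import r
d=r.snapshot('wrist');cv2.imwrite('pics/w3.png',d['frame'][:,:,::-1])"
```

```text
t 4.8 tcp [0.4408 0.0723 0.0523] chest [-0.1623  0.0033] yerr 0.0075 tilt [ 0.033  0.006 -0.999] F [ 1.04 -0.05 -0.25] op 1.0
tool delta [-0.0323 -0.0035  0.0004]
q [-0.21   0.838 -0.093  2.259  1.39   0.073 -0.026]
```

View pics/w3.png

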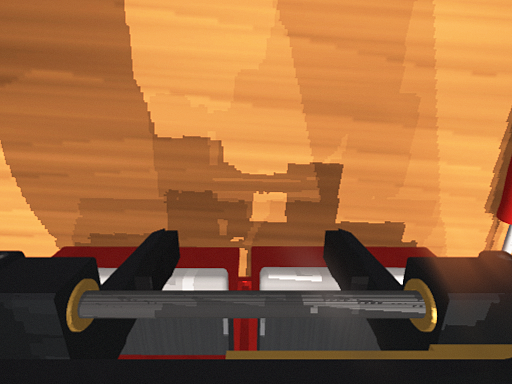

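Call:
{"api": "play_rows", "payload": {"targets": [{"jaw": 0, "dx": -0.007, "dy": 0, "dz": 0, "yaw": 0}, {"jaw": 0, "dx": -0.007, "dy": 0, "dz": 0, "yaw": 0}, {"jaw": 0, "dx": -0.007, "dy": 0, "dz": 0, "yaw": 0}, {"jaw": 0, "dx": 0, "dy": 0, "dz": 0, "yaw": 0}, {"jaw": 0, "dx": 0, "dy": 0, "dz": 0, "yaw": 0}]}}

```text
clock: 5.35
tool_pos: [0.4568, 0.0735, 0.0526]
eef_rot: [-0.032, 0.999, 0.002, 0.013]
contact_force: [0.2, -0.6, 0.2]
opening: 1.002
```

```bash
python3 -c "
from h import *
need(-.13,0,.053);q()"
```

```text
t 5.35 tcp [0.4568 0.0735 0.0526] chest [-0.1463  0.0035] yerr 0.0092 tilt [ 0.025  0.006 -1.   ] F [ 0.24 -0.57  0.18] op 1.0
tool delta [-0.0162 -0.0037 -0.    ]
q [-0.09   0.848 -0.275  2.199  1.179  0.224  0.196]
```

Call:
{"api": "play_rows", "payload": {"targets": [{"jaw": 0, "dx": -0.006, "dy": 0, "dz": 0, "yaw": 0}, {"jaw": 0, "dx": -0.005, "dy": 0, "dz": 0, "yaw": 0}, {"jaw": 0, "dx": -0.004, "dy": 0, "dz": 0, "yaw": 0}, {"jaw": 0, "dx": -0.002, "dy": 0, "dz": 0, "yaw": 0}, {"jaw": 0, "dx": 0, "dy": 0, "dz": 0, "yaw": 0}]}}

```text
clock: 5.85
tool_pos: [0.4701, 0.0742, 0.0526]
eef_rot: [-0.033, 0.999, 0.001, 0.01]
contact_force: [-2.0, -0.1, -0.3]
opening: 1.0
```

```bash
python3 -c "
from h import *
need(-.13,0,.053);q()
from plant import r
d=r.snapshot('scene');cv2.imwrite('pics/s4.png',cv2.resize(d['frame'][90:300,170:370,::-1],None,fx=3,fy=2.8))"
```

```text
t 5.85 tcp [0.4701 0.0742 0.0526] chest [-0.1329  0.0035] yerr 0.0111 tilt [ 0.02   0.003 -1.   ] F [-1.96 -0.09 -0.32] op 1.0
tool delta [-0.0028 -0.0036 -0.0003]
q [-0.04   0.86  -0.35   2.153  1.099  0.298  0.289]
```

View pics/s4.png

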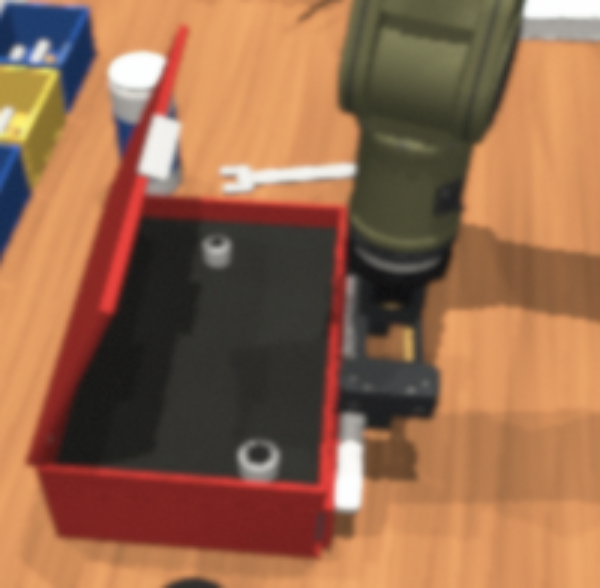

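Call:
{"api": "play_rows", "payload": {"targets": [{"jaw": 0, "dx": -0.003, "dy": 0, "dz": 0, "yaw": 0}, {"jaw": 0, "dx": -0.003, "dy": 0, "dz": 0, "yaw": 0}, {"jaw": 0, "dx": -0.003, "dy": 0, "dz": 0, "yaw": 0}, {"jaw": 0, "dx": -0.003, "dy": 0, "dz": 0, "yaw": 0}, {"jaw": 0, "dx": -0.002, "dy": 0, "dz": 0, "yaw": 0}]}}

```text
clock: 6.4
tool_pos: [0.4725, 0.0743, 0.0526]
eef_rot: [-0.032, 0.999, -0.001, 0.0]
contact_force: [-5.7, 1.7, 2.9]
opening: 1.003
```

```bash
python3 -c "
from h import *
need(-.13,0,.053);q()"
```

```text
t 6.4 tcp [0.4725 0.0743 0.0526] chest [-0.1305  0.0035] yerr 0.0085 tilt [ 0.001 -0.002 -1.   ] F [-5.69  1.74  2.92] op 1.0
tool delta [-0.0004 -0.0035 -0.0004]
q [-0.008  0.87  -0.402  2.126  1.039  0.356  0.348]
```

Call:
{"api": "play_rows", "payload": {"targets": [{"jaw": 0, "dx": -0.002, "dy": 0, "dz": 0, "yaw": 0}, {"jaw": 0, "dx": 0.015, "dy": 0, "dz": 0, "yaw": 0}, {"jaw": 0, "dx": 0.015, "dy": 0, "dz": -0.02, "yaw": 0}, {"jaw": 0, "dx": 0.01, "dy": 0, "dz": -0.04, "yaw": 0}, {"jaw": 0, "dx": 0, "dy": 0, "dz": -0.04, "yaw": 0}]}}

```text
clock: 6.9
tool_pos: [0.4335, 0.0719, 0.1521]
eef_rot: [-0.032, 0.999, -0.002, -0.002]
contact_force: [1.7, 0.0, 0.9]
opening: 1.003
```

Call:
{"api": "play_rows", "payload": {"targets": [{"jaw": 0, "dx": 0, "dy": 0, "dz": -0.045, "yaw": 0}, {"jaw": 0, "dx": 0, "dy": 0, "dz": -0.045, "yaw": 0}, {"jaw": 0, "dx": 0, "dy": 0, "dz": -0.045, "yaw": 0}, {"jaw": 0, "dx": 0, "dy": 0, "dz": -0.045, "yaw": 0}, {"jaw": 0, "dx": 0, "dy": 0, "dz": 0, "yaw": 0}]}}

```text
clock: 7.4
tool_pos: [0.4396, 0.0744, 0.3468]
eef_rot: [-0.031, 0.999, -0.0, 0.005]
contact_force: [0.4, -0.0, -0.0]
opening: 1.001
```

Run:
```python
from h import *
from plant import r
need(.13,0,.38);q()
s=r.get_state();d=r.snapshot('wrist');T=np.array(d["T_tool_cam"])
K=d["mtx"];z=d["z_map"];v,u=np.mgrid[:384,:512]
p=np.stack([(u-K[0,2])/K[0,0]*z,-(v-K[1,2])/K[1,1]*z,-z],-1)@T[:3,:3].T+T[:3,3]
P=p@R.from_quat(s["eef_rot"]).as_matrix().T+s["tool_pos"]
hsv=cv2.cvtColor(d["frame"],cv2.COLOR_RGB2HSV)
c=np.dstack([(P[...,:2]-C)@M.T,P[...,2]])
m=(hsv[...,1]<60)&(hsv[...,2]>130)&(c[...,2]>.06)&(c[...,2]<.075)&(z>0)&(abs(c[...,1])<.16)&(c[...,0]<-.08)&(c[...,0]>-.2)
for sg in(1,-1):
    L=c[m&(c[...,1]*sg>0)]
    if len(L): print("lip",sg,len(L),np.percentile(L,[2,50,98],axis=0).round(4).tolist())
cv2.imwrite('pics/w5.png',d['frame'][:,:,::-1])
d=r.snapshot('scene');cv2.imwrite('pics/s5.png',d['frame'][:,:,::-1])
P=cloud(d);c=np.dstack([(P[...,:2]-C)@M.T,P[...,2]]);hsv=cv2.cvtColor(d["frame"],cv2.COLOR_RGB2HSV)
m=(hsv[...,1]<60)&(hsv[...,2]>130)&(c[...,2]>.06)&(c[...,2]<.075)&(abs(c[...,1])<.16)&(c[...,0]<-.08)&(c[...,0]>-.2)
for sg in(1,-1):
    L=c[m&(c[...,1]*sg>0)]
    if len(L): print("scene lip",sg,len(L),np.percentile(L,[2,50,98],axis=0).round(4).tolist())
```

```text
t 7.4 tcp [0.4396 0.0744 0.3468] chest [-0.1633  0.0055] yerr 0.0072 tilt [ 0.011  0.    -1.   ] F [ 0.41 -0.01 -0.01] op 1.0
tool delta [-0.2936 -0.0076 -0.0301]
q [ 0.36   0.411 -0.916  1.903  0.39   1.006  0.906]
lip 1 855 [[-0.1221, 0.0126, 0.0653], [-0.1144, 0.0735, 0.0688], [-0.1051, 0.1353, 0.0706]]
lip -1 903 [[-0.1216, -0.1359, 0.0628], [-0.1135, -0.0762, 0.0688], [-0.1043, -0.0122, 0.0705]]
scene lip 1 371 [[-0.1199, 0.0141, 0.0652], [-0.112, 0.0836, 0.0689], [-0.1042, 0.1397, 0.0713]]
scene lip -1 265 [[-0.1193, -0.1321, 0.0646], [-0.1114, -0.0651, 0.0687], [-0.1034, -0.0096, 0.0712]]
```

View pics/w5.png

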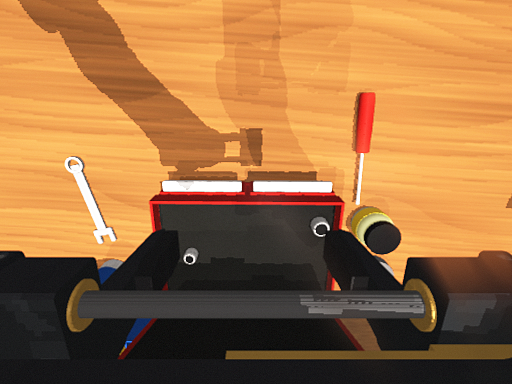

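View pics/s5.png

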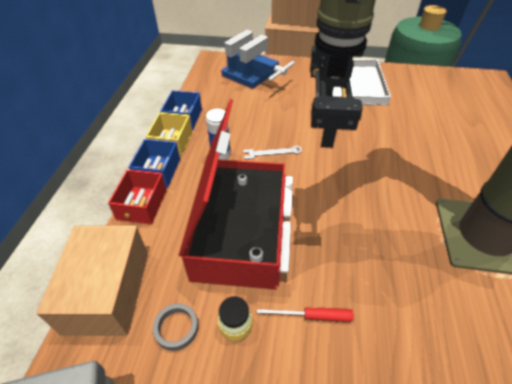

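Call:
{"api": "play_rows", "payload": {"targets": [{"jaw": 0, "dx": -0.01, "dy": 0, "dz": -0.035, "yaw": 0}, {"jaw": 0, "dx": -0.04, "dy": -0.002, "dz": 0, "yaw": 0}, {"jaw": 0, "dx": -0.04, "dy": -0.002, "dz": 0, "yaw": 0}, {"jaw": 0, "dx": -0.04, "dy": -0.002, "dz": 0, "yaw": 0}, {"jaw": 0, "dx": -0.04, "dy": 0, "dz": 0, "yaw": 0}]}}

```text
clock: 8.0
tool_pos: [0.6061, 0.0728, 0.3704]
eef_rot: [-0.032, 0.999, -0.008, -0.006]
contact_force: [0.6, 0.5, 1.1]
opening: 0.998
```

```bash
python3 -c "
from h import *
need(.10,0,.38);q()"
```

```text
t 8.0 tcp [0.6061 0.0728 0.3704] chest [ 0.0028 -0.0054] yerr 0.0086 tilt [-0.011 -0.016 -1.   ] F [0.55 0.54 1.09] op 1.0
tool delta [-0.0971  0.0044 -0.0108]
q [ 0.227  0.648 -0.831  1.387  0.485  1.332  1.011]
```

Call:
{"api": "play_rows", "payload": {"targets": [{"jaw": 0, "dx": -0.03, "dy": 0.001, "dz": -0.01, "yaw": 0}, {"jaw": 0, "dx": -0.035, "dy": 0.002, "dz": 0, "yaw": 0}, {"jaw": 0, "dx": -0.035, "dy": 0.002, "dz": 0, "yaw": 0}, {"jaw": 0, "dx": 0, "dy": 0, "dz": 0, "yaw": 0}, {"jaw": 0, "dx": 0, "dy": 0, "dz": 0, "yaw": 0}]}}

```text
clock: 8.5
tool_pos: [0.7114, 0.0828, 0.3627]
eef_rot: [-0.031, 0.999, -0.012, -0.015]
contact_force: [-0.8, -0.3, 0.4]
opening: 0.999
```

```bash
python3 -c "
from h import *
need(.10,0,.265);q()
from plant import r
d=r.snapshot('scene');cv2.imwrite('pics/s6.png',d['frame'][:,:,::-1])"
```

```text
t 8.5 tcp [0.7114 0.0828 0.3627] chest [ 0.1085 -0.0012] yerr 0.0062 tilt [-0.029 -0.025 -0.999] F [-0.84 -0.28  0.38] op 1.0
tool delta [0.0055 0.0036 0.0979]
q [ 0.1    0.831 -0.771  0.988  0.549  1.537  1.109]
```

View pics/s6.png

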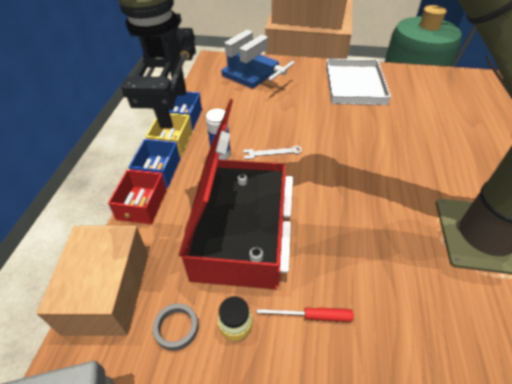

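Call:
{"api": "play_rows", "payload": {"targets": [{"jaw": 0, "dx": 0.002, "dy": 0.002, "dz": 0.035, "yaw": 0}, {"jaw": 0, "dx": 0.001, "dy": 0.001, "dz": 0.035, "yaw": 0}, {"jaw": 0, "dx": 0, "dy": 0, "dz": 0.025, "yaw": 0}, {"jaw": 0, "dx": 0, "dy": 0, "dz": 0, "yaw": 0}, {"jaw": 0, "dx": 0, "dy": 0, "dz": 0, "yaw": 0}]}}

```text
clock: 9.05
tool_pos: [0.6999, 0.0816, 0.2658]
eef_rot: [-0.033, 0.999, -0.014, -0.016]
contact_force: [-0.1, 0.6, -0.1]
opening: 1.002
```

```bash
python3 -c "
from h import *
need(.06,0,.265);q()"
```

```text
t 9.05 tcp [0.6999 0.0816 0.2658] chest [ 0.097  -0.0018] yerr 0.0096 tilt [-0.031 -0.029 -0.999] F [-0.07  0.63 -0.09] op 1.0
tool delta [0.0369 0.0022 0.002 ]
q [ 0.13   0.882 -0.759  1.196  0.595  1.321  1.031]
```

Call:
{"api": "play_rows", "payload": {"targets": [{"jaw": 0, "dx": 0.012, "dy": 0.002, "dz": 0, "yaw": 0}, {"jaw": 0, "dx": 0.012, "dy": 0, "dz": 0, "yaw": 0}, {"jaw": 0, "dx": 0.012, "dy": 0, "dz": 0, "yaw": 0}, {"jaw": 0, "dx": 0.01, "dy": 0, "dz": 0.003, "yaw": 0}, {"jaw": 0, "dx": 0.01, "dy": 0, "dz": 0.004, "yaw": 0}]}}

```text
clock: 9.55
tool_pos: [0.6465, 0.081, 0.2707]
eef_rot: [-0.031, 0.999, -0.013, -0.007]
contact_force: [4.4, 0.5, -1.1]
opening: 1.0
```

```bash
python3 -c "
from h import *
need(.0244,0,.2523);q()
from plant import r
d=r.snapshot('scene');cv2.imwrite('pics/s7.png',d['frame'][:,:,::-1])"
```

```text
t 9.55 tcp [0.6465 0.081  0.2707] chest [0.0436 0.0006] yerr 0.0065 tilt [-0.013 -0.026 -1.   ] F [ 4.4   0.49 -1.09] op 1.0
tool delta [ 0.0189 -0.      0.0187]
q [ 0.174  0.793 -0.78   1.404  0.586  1.204  0.953]
```

View pics/s7.png

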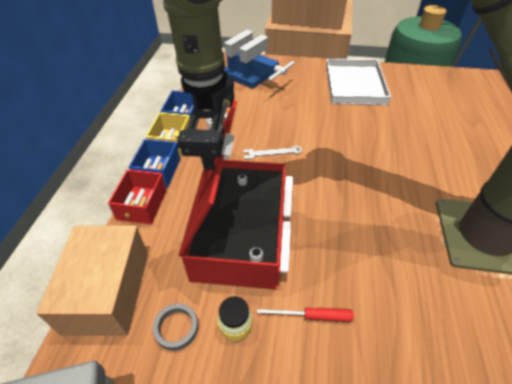

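Call:
{"api": "play_rows", "payload": {"targets": [{"jaw": 0, "dx": 0.008, "dy": 0, "dz": 0.01, "yaw": 0}, {"jaw": 0, "dx": 0.01, "dy": 0, "dz": 0.009, "yaw": 0}, {"jaw": 0, "dx": 0.01, "dy": 0, "dz": 0.007, "yaw": 0}, {"jaw": 0, "dx": 0.01, "dy": 0, "dz": 0.007, "yaw": 0}, {"jaw": 0, "dx": 0.01, "dy": 0, "dz": 0.007, "yaw": 0}]}}

```text
clock: 10.1
tool_pos: [0.6071, 0.0793, 0.2442]
eef_rot: [-0.028, 1.0, -0.01, 0.008]
contact_force: [3.6, 0.3, 1.2]
opening: 1.003
```

```bash
python3 -c "
from h import *
need(-.0033,0,.2325);q();need(-.0263,0,.2076)"
```

```text
t 10.1 tcp [0.6071 0.0793 0.2442] chest [0.0042 0.0011] yerr 0.0009 tilt [ 0.017 -0.02  -1.   ] F [3.63 0.28 1.19] op 1.0
tool delta [ 0.0077 -0.0008  0.0116]
q [ 0.2    0.753 -0.776  1.597  0.62   1.04   0.862]
t 10.1 tcp [0.6071 0.0793 0.2442] chest [0.0042 0.0011] yerr 0.0009 tilt [ 0.017 -0.02  -1.   ] F [3.63 0.28 1.19] op 1.0
tool delta [ 0.0311 -0.0003  0.0361]
```

Call:
{"api": "play_rows", "payload": {"targets": [{"jaw": 0, "dx": 0.006, "dy": 0, "dz": 0.009, "yaw": 0}, {"jaw": 0, "dx": 0.006, "dy": 0, "dz": 0.009, "yaw": 0}, {"jaw": 0, "dx": 0.006, "dy": 0, "dz": 0.009, "yaw": 0}, {"jaw": 0, "dx": 0.007, "dy": 0, "dz": 0.009, "yaw": 0}, {"jaw": 0, "dx": 0.006, "dy": 0, "dz": 0.009, "yaw": 0}]}}

```text
clock: 10.6
tool_pos: [0.5791, 0.0787, 0.2019]
eef_rot: [-0.028, 0.999, -0.009, 0.014]
contact_force: [0.1, -0.2, 3.7]
opening: 0.996
```

```bash
python3 -c "
from h import *
need(-.0263,0,.2076);q();need(-.044,0,.1785)"
```

```text
t 10.6 tcp [0.5791 0.0787 0.2019] chest [-0.0238  0.002 ] yerr 0.0001 tilt [ 0.029 -0.017 -0.999] F [ 0.06 -0.22  3.72] op 1.0
tool delta [ 0.0024 -0.0021 -0.0058]
q [ 0.193  0.762 -0.745  1.739  0.682  0.894  0.77 ]
t 10.6 tcp [0.5791 0.0787 0.2019] chest [-0.0238  0.002 ] yerr 0.0001 tilt [ 0.029 -0.017 -0.999] F [ 0.06 -0.22  3.72] op 1.0
tool delta [ 0.0208 -0.0016  0.0228]
```

Call:
{"api": "play_rows", "payload": {"targets": [{"jaw": 0, "dx": 0.005, "dy": 0, "dz": 0.008, "yaw": 0}, {"jaw": 0, "dx": 0.005, "dy": 0, "dz": 0.008, "yaw": 0}, {"jaw": 0, "dx": 0.005, "dy": 0, "dz": 0.009, "yaw": 0}, {"jaw": 0, "dx": 0.004, "dy": 0, "dz": 0.009, "yaw": 0}, {"jaw": 0, "dx": 0.003, "dy": 0, "dz": 0.009, "yaw": 0}]}}

```text
clock: 11.1
tool_pos: [0.556, 0.0774, 0.1542]
eef_rot: [-0.028, 0.999, -0.008, 0.013]
contact_force: [-0.6, 0.8, 3.0]
opening: 1.002
```

```bash
python3 -c "
from h import *
need(-.0555,0,.1466);q()
from plant import r
d=r.snapshot('scene');cv2.imwrite('pics/s8.png',d['frame'][:,:,::-1])"
```

```text
t 11.1 tcp [0.556  0.0774 0.1542] chest [-0.047  0.002] yerr 0.0013 tilt [ 0.027 -0.016 -1.   ] F [-0.61  0.76  2.96] op 1.0
tool delta [ 0.0087 -0.0018  0.0074]
q [ 0.166  0.796 -0.691  1.849  0.763  0.762  0.673]
```

View pics/s8.png

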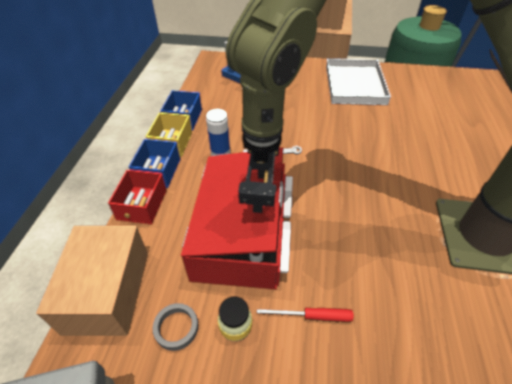

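Call:
{"api": "play_rows", "payload": {"targets": [{"jaw": 0, "dx": 0.003, "dy": 0, "dz": 0.008, "yaw": 0}, {"jaw": 0, "dx": 0.002, "dy": 0, "dz": 0.008, "yaw": 0}, {"jaw": 0, "dx": 0.002, "dy": 0, "dz": 0.007, "yaw": 0}, {"jaw": 0, "dx": 0.001, "dy": 0, "dz": 0.006, "yaw": 0}, {"jaw": 0, "dx": 0, "dy": 0, "dz": 0.005, "yaw": 0}]}}

```text
clock: 11.65
tool_pos: [0.5477, 0.0763, 0.1157]
eef_rot: [-0.028, 0.999, -0.008, 0.013]
contact_force: [-0.5, 0.8, 2.4]
opening: 1.002
```

```bash
python3 -c "
from h import *
need(-.06,0,.113);q()"
```

```text
t 11.65 tcp [0.5477 0.0763 0.1157] chest [-0.0553  0.0013] yerr 0.0015 tilt [ 0.026 -0.016 -1.   ] F [-0.47  0.84  2.44] op 1.0
tool delta [ 0.0048 -0.0013  0.0026]
q [ 0.136  0.84  -0.637  1.898  0.837  0.673  0.6  ]
```

Call:
{"api": "play_rows", "payload": {"targets": [{"jaw": 0, "dx": 0, "dy": 0, "dz": 0.003, "yaw": 0}, {"jaw": 0, "dx": 0, "dy": 0, "dz": 0.003, "yaw": 0}, {"jaw": 0, "dx": 0, "dy": 0, "dz": 0.003, "yaw": 0}, {"jaw": 0, "dx": 0, "dy": 0, "dz": 0.004, "yaw": 0}, {"jaw": 0, "dx": 0, "dy": 0, "dz": 0.004, "yaw": 0}]}}

```text
clock: 12.15
tool_pos: [0.548, 0.0764, 0.1142]
eef_rot: [-0.03, 0.999, -0.012, 0.018]
contact_force: [-10.5, -6.9, 42.9]
opening: 0.997
```

```bash
python3 -c "
from h import *
need(-.06,0,.113);q()"
```

```text
t 12.15 tcp [0.548  0.0764 0.1142] chest [-0.055   0.0015] yerr 0.0051 tilt [ 0.038 -0.023 -0.999] F [-10.49  -6.88  42.94] op 1.0
tool delta [ 0.005  -0.0014  0.0011]
q [ 0.123  0.837 -0.623  1.908  0.858  0.658  0.578]
```

Call:
{"api": "play_rows", "payload": {"targets": [{"jaw": 0, "dx": 0, "dy": 0, "dz": -0.005, "yaw": 0}, {"jaw": 0, "dx": 0, "dy": 0, "dz": -0.02, "yaw": 0}, {"jaw": 0, "dx": 0, "dy": 0, "dz": -0.04, "yaw": 0}, {"jaw": 0, "dx": 0, "dy": 0, "dz": -0.045, "yaw": 0}, {"jaw": 0, "dx": 0, "dy": 0, "dz": -0.045, "yaw": 0}]}}

```text
clock: 12.65
tool_pos: [0.5363, 0.0759, 0.2682]
eef_rot: [-0.031, 0.999, -0.017, 0.01]
contact_force: [0.0, -0.3, 1.3]
opening: 1.001
```

Call:
{"api": "play_rows", "payload": {"targets": [{"jaw": 0, "dx": 0.03, "dy": 0, "dz": -0.03, "yaw": 0}, {"jaw": 0, "dx": 0.03, "dy": 0, "dz": -0.03, "yaw": 0}, {"jaw": 0, "dx": 0.03, "dy": 0, "dz": 0, "yaw": 0}, {"jaw": 0, "dx": 0, "dy": 0, "dz": 0, "yaw": 0}, {"jaw": 0, "dx": 0, "dy": 0, "dz": 0, "yaw": 0}]}}

```text
clock: 13.15
tool_pos: [0.4428, 0.0716, 0.332]
eef_rot: [-0.03, 0.999, -0.018, 0.013]
contact_force: [1.5, 0.3, -1.0]
opening: 1.007
```

Run:
```python
from h import *
from plant import r
where();d=r.snapshot('scene');cv2.imwrite('pics/s9.png',d['frame'][:,:,::-1])
P=cloud(d);c=np.dstack([(P[...,:2]-C)@M.T,P[...,2]]);hsv=cv2.cvtColor(d["frame"],cv2.COLOR_RGB2HSV)
m=(hsv[...,1]<60)&(hsv[...,2]>130)&(c[...,2]>.06)&(c[...,2]<.075)&(abs(c[...,1])<.16)&(c[...,0]<-.08)&(c[...,0]>-.2)
for sg in(1,-1):
    L=c[m&(c[...,1]*sg>0)]
    print("scene lip",sg,len(L),np.percentile(L,[2,50,98],axis=0).round(4).tolist())
m=(c[...,2]>.1)&(c[...,2]<.15)&(abs(c[...,1])<.14)&(abs(c[...,0])<.09)
L=c[m];print("lid plane slope x,y,z0",np.linalg.lstsq(np.c_[L[:,:2],np.ones(len(L))],L[:,2],rcond=None)[0].round(4),len(L))
d0=np.load("scene0.npz")["frame"];
df=cv2.absdiff(d0,d["frame"]).max(2);cv2.imwrite('pics/diff9.png',df)
```

```text
t 13.15 tcp [0.4428 0.0716 0.332 ] chest [-0.1603  0.0024] yerr 0.0045 tilt [ 0.027 -0.036 -0.999] F [ 1.53  0.25 -1.  ] op 1.01
scene lip 1 373 [[-0.1199, 0.0155, 0.0656], [-0.112, 0.083, 0.0688], [-0.1041, 0.1399, 0.0715]]
scene lip -1 274 [[-0.1192, -0.1332, 0.0643], [-0.1111, -0.0618, 0.0689], [-0.1027, -0.0091, 0.0712]]
lid plane slope x,y,z0 [4.000e-04 1.000e-04 1.121e-01] 7434
```

View pics/s9.png

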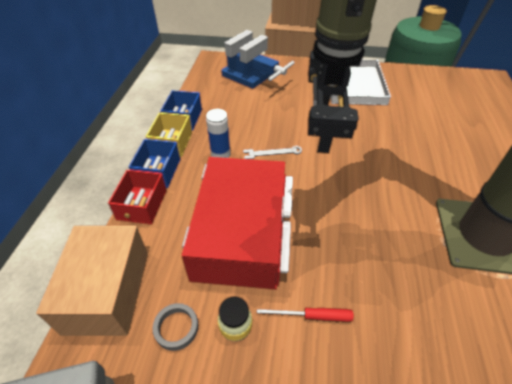

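View pics/diff9.png

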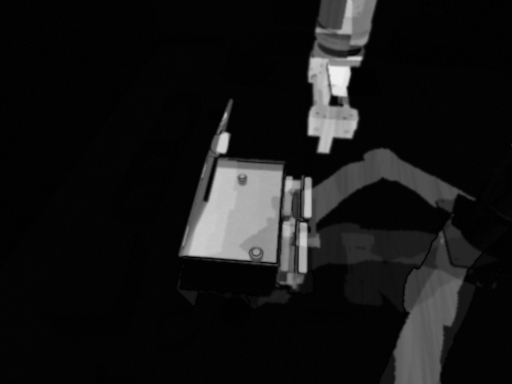

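Final pictures: the lid is flat at 112 mm with zero slope, both lips are home, and the bystanders are unchanged. I'm handing in.

```bash
python3 -c "
from plant import r
print(r.finish_job())"
```

```text
the job is handed in; nothing more can be done
None
```

The chest is closed: I pushed both drawers home together with the open fingertips, then brought the lid over from behind and pressed it shut. I handed in at about 13 s, with the gripper about 0.2 m above the chest and clear of everything; no verdict was reported.

- **Drawers:** before I touched the lid, the wrist camera put both lip fronts at chest x ≈ -0.122. The scene camera read -0.120 before and after the lid move (home is -0.121). The lid still stood wide open in the pictures when they went home.
- **Lid:** a plane fitted to the shut lid lies at z = 0.112 with almost no slope (0.0004), against 0.113 expected.
- **Bystanders:** comparing the first and last scene pictures shows no change in the can, jar, tape, screwdriver or wrench. The sockets are hidden under the lid, so I could not check them at the end, but nothing reached into the tray.

**Less clean:**
- The first descent in front of the drawers stalled near the wrist's limit with the fingers just above lip height. I backed off and repeated it.
- The fingertips pressed the shut lid with about 43 N at the last instant, harder than needed. That is under the 120 N wrist limit. The 40 N limit is for the arm and gripper body, which I take not to include the fingertips.

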